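Fill the empty place in the moisture-tin rack

TASK

One of the three moisture tins has been left out on the bench. Pick it up and stand it in the one empty hole of the rack, upright and down on the bench inside the hole. Leave the two tins already in the rack, and the bowl, the stone disc and the square ring, where they are.

Things in the scene. Friction and masses are not known exactly. Their poses are not given: they have to be found in the camera images.
- tin_a: closed aluminium moisture tin, whitish, round, 55 mm diameter, 34 mm high with its lid, about 60 g; origin at the centre of its underside, z up. Grip it across its side in the upper 20 mm; a grip of 30 N does it no harm. Two of the three tins start in holes of the rack and one stands elsewhere on the bench; which one differs from start to start
- tin_b: closed aluminium moisture tin, whitish, round, 55 mm diameter, 34 mm high with its lid, about 60 g; origin at the centre of its underside, z up. Grip it across its side in the upper 20 mm; a grip of 30 N does it no harm. Two of the three tins start in holes of the rack and one stands elsewhere on the bench; which one differs from start to start
- tin_c: closed aluminium moisture tin, whitish, round, 55 mm diameter, 34 mm high with its lid, about 60 g; origin at the centre of its underside, z up. Grip it across its side in the upper 20 mm; a grip of 30 N does it no harm. Two of the three tins start in holes of the rack and one stands elsewhere on the bench; which one differs from start to start
- hole_0 (a point): the left-hand (+y of the rack) of the three round holes in the rack, 75 mm in diameter, going right through the 8 mm plate, so that a tin in it stands on the bench; the point is on the hole's axis at bench level (z = 0). It may be empty or hold a tin at the start
- hole_1 (a point): the middle of the three round holes in the rack, 75 mm in diameter, going right through the 8 mm plate, so that a tin in it stands on the bench; the point is on the hole's axis at bench level (z = 0). It may be empty or hold a tin at the start
- hole_2 (a point): the right-hand (-y of the rack) of the three round holes in the rack, 75 mm in diameter, going right through the 8 mm plate, so that a tin in it stands on the bench; the point is on the hole's axis at bench level (z = 0). It may be empty or hold a tin at the start
- rack: flat aluminium plate, 110 x 330 mm and 8 mm thick, lying fixed on the bench, with a row of three round holes 105 mm apart; origin at the centre of its underside, x across the row of holes, y along the row. Fingertips must stay above its 8 mm top while a tin is set into a hole: there is only 10 mm between tin and hole edge
- bowl: white porcelain bowl with soil in it, 66 mm across, 35 mm high, loose; to be left where it is; origin at the centre of its underside
- disc: white round filter stone, 47 mm across, 12 mm high, loose; to be left where it is; origin at the centre of its underside
- ring: square steel cutting ring, open in the middle, 48 x 48 mm, 18 mm high, loose; to be left where it is; origin at the centre of its underside

How it is judged:
By the outcome, as a careful person would: the job done as asked, in the order asked, and still so for the second after the job is handed in, with the robot touching nothing.
It also fails if it takes over 29 s, if anything falls off the work surface, if the arm or the gripper's body presses on something with over 40 N, if the wrist force passes 120 N, or if a joint passes its speed limit or range.

ROBOT

A 6-joint arm with a two-finger parallel gripper is mounted at the origin on a cart in front of the work surface, level with it; the furniture and walls round the work are solid. World frame = base frame: x ahead of the robot, y to its left, z up, the work surface at z = 0. Lengths are in m, angles in rad, forces in N, time in s.
With the tool pointing down it reaches from about 0.225 to 0.875 m from the base axis. Payload 3.4 kg.
Tool frame: the origin (TCP) lies on the centre line of the jaws, within the pads' length; the fingertips stand 22 mm ahead of it and the grasp point (between the pads) lies 3 mm ahead of it; z points along the fingers, y is the line along which they close (so a half turn about z gives the same grasp; the last joint's range is limited). The gripper opens to 85 mm and grips with 20 to 120 N. Pads are 22 mm wide; open, the fingers measure 114 mm over their backs; the gripper's body (76 mm by 85 mm) begins 54 mm behind the grasp point. The pads swing forward as they close: fully open they stand 13 mm farther back than shut.
Start: joints at [-1.233, 0.276, 1.505, -0, 1.361, -0.121], TCP at [0.255, -0.516, 0.253] pointing down, gripper open.
Joint ranges: [-2.89, 2.89], [-0.75, 2.08], [0.22, 2.7], [-1.18, 4.32], [0.11, 2.71], [-2.7, 2.7]. Speed limits (rad/s): [2.57, 2.57, 3.14, 3.14, 3.14, 3.14].

INTERFACE

Orientations are given as a unit quaternion [w, x, y, z].
In Python, from rig import manip, camrig, get_state gives the robot as it stands (manip), with the cameras (camrig) and the readings as plain functions.
- The arm moves only by the tool pendant, called after "Call:" as a command line: name --pt "numbers of a row" for each row, then --argument value for the rest. Schema: {"type":"object","properties":{"plan":{"type":"array","items":{"type":"array","items":{"type":"number"},"minItems":4,"maxItems":4},"minItems":1,"maxItems":5},"jaw":{"type":"number"},"grip_force":{"type":"number"},"only":{"type":"string"},"quiet":{"type":"boolean"},"lines":{"type":"string"}},"required":["plan"],"additionalProperties":false}. plan is a list of rows, 1 to 5 of them, each of 4 numbers: dx, dy, dz in m, then a turn about the tool's z in rad; each row shifts and turns the commanded pose from where the row before left it, along the tool's axes as they then stand; what a row does not reach is not made up. A row lasts 1/12 s, in which the tool goes at most 0.0417 m and 0.125 rad, less where a joint would pass 70% of its speed; a pose out of reach is approached as far as the arm can. jaw is the finger opening in m, set as the call begins (left out keeps the last). The fingers move at their own pace and stop on an object; grip_force is the grip in N (left out, the last holds). Time passes only in rows, so rows that do not move let the fingers close. The tool returns the time, the measured TCP pose, the force, the opening and the grip force at its end. only (a regular expression) keeps the lines of the reply that match it, lines (a string "A,B") keeps lines A to B, and quiet returns only ok. Input that does not fit is refused with a message, and nothing moves.
- get_state(): the state, without advancing time (a new reading comes with each control period).
- camrig.get_image(name): name is "scene" or "top" or "wrist"; returns a dict with "img" (420x560x3 uint8, red, green, blue), "camera_matrix" (3x3 intrinsics, pixels), "T" (4x4, takes a point from camera to world coordinates); the wrist camera has in their place "hand_eye" (4x4, takes a point from camera to tool coordinates, whose origin is the TCP and whose axes are the flange's). Camera axes: x right, y down, z forward; pixel columns grow to the right and rows downward; lengths in m; the calibration is good to about 2 mm. A picture is of the moment at which its call begins: read the wrist's pose just before it. There is no depth.
- manip.sign_off(): hands the job in; it is judged then, once.
The state is a dict: "clock": time; "qpos": joint angles; "qd": joint speeds; "effort": joint torques, N m; "position": TCP position; "ee_rot": TCP orientation; "contact_force": force on the tool from outside, world axes, zero at the start; "moment": the same for the moment, N m; "width": finger opening in m; "gripper_force": force on a finger pad.
Only numpy, scipy, OpenCV 4.12 (cv2) and the standard library are available. Lean on these libraries where they do the work, as an engineer would, in place of code of your own. Each camera call takes 0.05 s, during which the arm holds its last target. There are 200 camera calls.

## Working session

There is one attempt and no reset: what is moved stays moved. The work goes in short steps, Python scripts to look and compute and a tool call to move; the robot and the scene stay as the last step left them, time stands still between calls to the robot, and variables do not carry over. Pictures are saved under pics/ and viewed, at most 10 in all, crops included, and the job is handed in when it is done.

```bash
ls; mkdir -p pics
```

Run:
```python
from rig import manip, camrig, get_state
import cv2,numpy as np
np.set_printoptions(precision=4,suppress=True)
s=get_state();print(s['clock'],s['position'],s['ee_rot'],s['width'])
for n in("top","scene"):
    d=camrig.get_image(n);cv2.imwrite(f"pics/{n}0.png",d["img"][:,:,::-1]);np.savez(f"{n}0.npz",**d)
    print(n,d["camera_matrix"],d["T"])
```

```text
pics
rig.py
0.0 [ 0.2545 -0.5151  0.2524] [-0.001   0.9738  0.2274 -0.0001] 0.08560381756634095
top [[531.9707   0.     283.2272]
 [  0.     531.9707 215.6326]
 [  0.       0.       1.    ]] [[-0.0066 -0.999   0.0453  0.4541]
 [-0.9999  0.0071  0.0106 -0.0276]
 [-0.0109 -0.0452 -0.9989  1.2059]
 [ 0.      0.      0.      1.    ]]
scene [[475.7028   0.     276.3248]
 [  0.     475.7028 209.1746]
 [  0.       0.       1.    ]] [[-0.5358 -0.5756  0.6177 -0.1835]
 [-0.8443  0.3592 -0.3977  0.4315]
 [ 0.0071 -0.7346 -0.6784  0.7982]
 [ 0.      0.      0.      1.    ]]
```

View pics/top0.png

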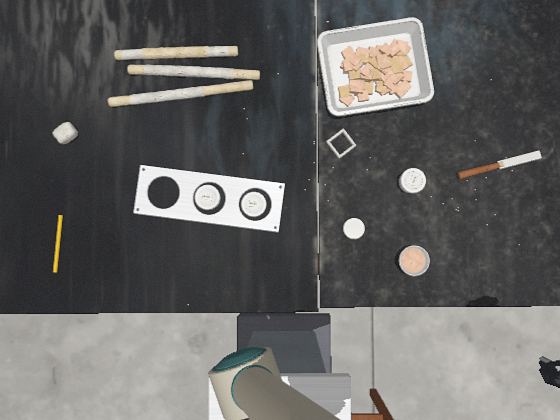

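View pics/scene0.png

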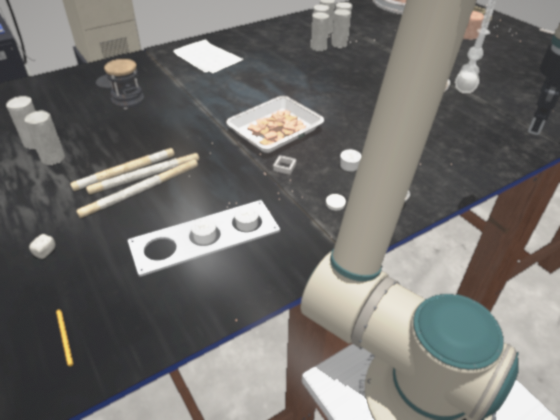

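Top view: the free tin is at (412,181), the empty hole, hole_0, at (163,192), the disc at (354,228), the bowl at (413,261) and the ring at (341,143). In the scene view the free tin is at (350,160) and the empty hole at (160,248).

Create h.py:
```python
import numpy as np,cv2
np.set_printoptions(precision=4,suppress=True)
def ray(d,uv):
    r=np.linalg.solve(d["camera_matrix"],[*uv,1.]);return d["T"][:3,3],d["T"][:3,:3]@r
def atz(d,uv,z):
    o,r=ray(d,uv);return o+r*(z-o[2])/r[2]
def tri(ds,uvs):
    A=np.zeros((3,3));b=np.zeros(3);L=[]
    for d,uv in zip(ds,uvs):
        o,r=ray(d,uv);r=r/np.linalg.norm(r);P=np.eye(3)-np.outer(r,r);A+=P;b+=P@o;L.append((P,o))
    p=np.linalg.solve(A,b);return p,[np.linalg.norm(P@(p-o)) for P,o in L]
def blob(img,c,r,lo,dark=False):
    g=cv2.cvtColor(img,cv2.COLOR_RGB2GRAY);m=(g<lo if dark else g>lo).astype(np.uint8)
    k=np.zeros_like(m);cv2.circle(k,c,r,1,-1);m=m*k
    n,l,st,ce=cv2.connectedComponentsWithStats(m)
    i=1+np.argmax(st[1:,4]);cs,_=cv2.findContours((l==i).astype(np.uint8),0,cv2.CHAIN_APPROX_NONE)
    h=cv2.convexHull(max(cs,key=len));return ce[i],st[i],cv2.fitEllipse(h)
```

Run:
```python
from h import *
t=np.load("top0.npz");s=np.load("scene0.npz")
for n,d,c,r,lo,dk in[("tin",t,(412,181),22,120,0),("tin",s,(350,160),16,120,0),("hole",t,(163,192),22,110,1),("hole",s,(160,248),20,110,1),("disc",t,(354,228),18,120,0),("bowl",t,(413,261),24,120,0),("t1",t,(208,198),14,120,0),("t2",t,(256,205),14,120,0)]:
    b=blob(d["img"],c,r,lo,dk);print(n,b[0],b[1],b[2], "z34",atz(d,b[2][0],.034)[:2],"z8",atz(d,b[2][0],.008)[:2])
for n in "top","scene":
    im=np.load(n+"0.npz")["img"]
    def z(x,y,w=60):return cv2.resize(im[y-w//2:y+w//2,x-w//2:x+w//2,::-1],(400,400),interpolation=cv2.INTER_NEAREST)
    a,b=((412,181),(163,192)) if n=="top" else ((350,160),(160,248))
    cv2.imwrite(f"c_{n}.png",np.hstack([z(*a),z(*b)]))
# half-size so both rows fit
v=np.vstack([cv2.imread("c_top.png"),cv2.imread("c_scene.png")]);cv2.imwrite("pics/crops.png",cv2.resize(v,(600,600)))
```

```text
tin [412.5217 180.1808] [400 168  26  25 531] ((412.5535583496094, 180.23428344726562), (25.04277229309082, 26.571155548095703), 68.34258270263672) z34 [ 0.5834 -0.301 ] z8 [ 0.5863 -0.3071]
tin [352.6523 160.1218] [340 149  27  26 509] ((352.8779296875, 160.333984375), (25.460880279541016, 28.09210205078125), 132.79071044921875) z34 [ 0.5663 -0.2928] z8 [ 0.5918 -0.3175]
hole [163.0278 192.1149] [148 177  31  32 792] ((163.0555877685547, 192.06495666503906), (31.063907623291016, 31.997079849243164), 16.104766845703125) z34 [0.5614 0.2507] z8 [0.5638 0.2569]
hole [159.4026 248.8528] [145 239  30  20 462] ((159.35528564453125, 248.91139221191406), (19.175874710083008, 30.134185791015625), 76.81039428710938) z34 [0.5393 0.2665] z8 [0.5639 0.2609]
disc [353.5095 228.0271] [343 218  22  21 369] ((353.5093688964844, 228.03250122070312), (20.904935836791992, 21.805919647216797), 87.83729553222656) z34 [ 0.4788 -0.1696] z8 [ 0.4794 -0.1727]
bowl [413.9866 260.1722] [399 245  31  31 749] ((413.9728088378906, 260.1926574707031), (30.446800231933594, 30.726472854614258), 127.83201599121094) z34 [ 0.4075 -0.301 ] z8 [ 0.4064 -0.3071]
t1 [207.0379 196.8942] [195 185  25  25 501] ((207.06253051757812, 196.84487915039062), (24.651514053344727, 25.432640075683594), 101.69522857666016) z34 [0.5501 0.1531] z8 [0.5522 0.1571]
t2 [254.0524 204.0335] [242 192  25  25 477] ((254.02511596679688, 204.00628662109375), (23.641056060791016, 25.35763168334961), 32.79423904418945) z34 [0.5334 0.0492] z8 [0.5352 0.0509]
```

View pics/crops.png

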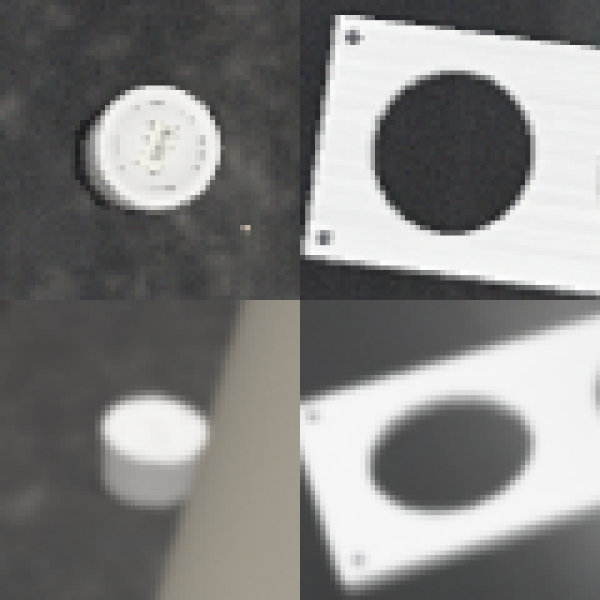

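Lid centre from the crops is top (413.3,180.1) and scene (350.5,155.1); the rim of the empty hole is clean in the top view. I'll triangulate later and move above the tin first.

Run:
```python
from h import *
t=np.load("top0.npz");s=np.load("scene0.npz")
print(tri([t,s],[(413.3,180.1),(350.5,155.1)]),tri([t,s],[(163.06,192.06),(159.4,248.9)]))
```

```text
(array([ 0.5843, -0.3007,  0.037 ]), [np.float64(0.0015140626889756162), np.float64(0.0015140626889757103)]) (array([0.5648, 0.2589, 0.0058]), [np.float64(0.0016654621725631657), np.float64(0.0016654621725630705)])
```

Call:
pendant --pt "0.039 -0.0045 0.005 0" --pt "0.039 -0.0045 0.005 0" --pt "0.039 -0.0045 0.005 0" --pt "0.039 -0.0045 0.005 0" --pt "0.039 -0.0045 0.005 0" --jaw 0.08

```text
clock: 0.52
position: [0.4206, -0.4077, 0.2277]
ee_rot: [-0.0, 0.974, 0.227, -0.0]
contact_force: [-0.4, -0.9, 0.3]
width: 0.0803
gripper_force: 0.0
```

Call:
pendant --pt "0.039 -0.0045 0.005 0" --pt "0.039 -0.0045 0.005 0" --pt "0.039 -0.0045 0.005 0" --pt "0.039 -0.0045 0.005 0" --pt "0.039 -0.0045 0.005 0"

```text
clock: 0.93
position: [0.5856, -0.301, 0.2026]
ee_rot: [-0.0, 0.974, 0.227, -0.0]
contact_force: [0.4, -0.1, -0.7]
width: 0.08
gripper_force: 0.0
```

Call:
pendant --pt "0 0 0 -0.12" --pt "0 0 0 -0.12" --pt "0 0 0 -0.12" --pt "0 0 0 -0.12"

```text
clock: 1.27
position: [0.5845, -0.3018, 0.2024]
ee_rot: [-0.001, 0.89, 0.455, -0.0]
contact_force: [0.7, -0.9, 0.5]
width: 0.0797
gripper_force: 0.0
```

Call:
pendant --pt "0 0 0 -0.12" --pt "0 0 0 -0.12" --pt "0 0 0 -0.12" --pt "0 0 0 -0.12" --pt "0 0 0 0"

```text
clock: 1.68
position: [0.5841, -0.3023, 0.2027]
ee_rot: [-0.001, 0.758, 0.652, -0.0]
contact_force: [0.5, 0.1, 0.2]
width: 0.08
gripper_force: 0.0
```

Run:
```python
from h import *
from rig import manip, camrig, get_state
s=get_state();d=camrig.get_image("wrist");cv2.imwrite("pics/w1.png",d["img"][:,:,::-1])
np.savez("w1.npz",img=d["img"],camera_matrix=d["camera_matrix"],he=d["hand_eye"],p=s["position"],q=s["ee_rot"])
print(s["clock"],s["position"],s["ee_rot"],s["qpos"],d["hand_eye"])
```

```text
1.6833 [ 0.5841 -0.3023  0.2027] [-0.0006  0.7581  0.6521 -0.0002] [-0.5833  0.4292  1.3955 -0.      1.3181 -0.4332] [[-0.0015 -0.9506 -0.3103  0.0802]
 [ 1.     -0.0013 -0.0007  0.0005]
 [ 0.0002 -0.3103  0.9506 -0.1209]
 [ 0.      0.      0.      1.    ]]
```

View pics/w1.png

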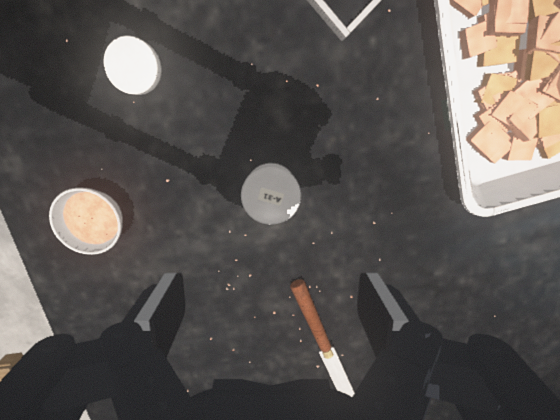

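Wrist view: the tin lid is at about (270,194), with clear space around it. The knife and tray are well away from the fingers.

Add to h.py:
```python
from scipy.spatial.transform import Rotation as Ro
def Rq(q): return Ro.from_quat(np.r_[q[1:],q[0]]).as_matrix()
def wrist(f):
    w=np.load(f);T=np.eye(4);T[:3,:3]=Rq(w["q"]);T[:3,3]=w["p"]
    return {"img":w["img"],"camera_matrix":w["camera_matrix"],"T":T@w["he"]},w
```

Run:
```python
from h import *
d,w=wrist("w1.npz");t=np.load("top0.npz");s=np.load("scene0.npz")
b=blob(d["img"],(270,194),36,95);print(b)
c=b[2][0]
print(atz(d,c,.034),tri([d,t],[c,(413.3,180.1)]),tri([d,t,s],[c,(413.3,180.1),(350.5,155.1)]))
g=np.array([.5843,-.3007,.031]);print("tool delta",Rq(w["q"]).T@(atz(d,c,.034)-w["p"]))
# tips?
```

```text
(array([270.6202, 194.5245]), array([ 241,  163,   60,   67, 2915], dtype=int32), ((270.546142578125, 195.59779357910156), (58.846736907958984, 65.30806732177734), 178.22499084472656))
[ 0.5846 -0.2986  0.034 ] (array([ 0.5844, -0.3031,  0.0239]), [np.float64(0.0018544565155994488), np.float64(0.0018544565155993494)]) (array([ 0.5842, -0.2996,  0.0372]), [np.float64(0.0018299779304976193), np.float64(0.0024286284317109694), np.float64(0.0007043596488631677)])
tool delta [0.0036 0.0001 0.1687]
```

Call:
pendant --pt "0.002 0 0.03 0" --pt "0 0 0.03 0" --pt "0 0 0.03 0" --pt "0 0 0.02 0" --pt "0 0 0 0" --jaw 0.08

```text
clock: 2.15
position: [0.5815, -0.2985, 0.088]
ee_rot: [-0.005, 0.76, 0.65, -0.002]
contact_force: [-0.3, 0.9, 0.1]
width: 0.0801
gripper_force: 0.0
```

Run:
```python
from h import *
from rig import manip, camrig, get_state
s=get_state();d=camrig.get_image("wrist");cv2.imwrite("pics/w2.png",d["img"][:,:,::-1])
np.savez("w2.npz",img=d["img"],camera_matrix=d["camera_matrix"],he=d["hand_eye"],p=s["position"],q=s["ee_rot"])
d,w=wrist("w2.npz");R=Rq(s["ee_rot"])
print(s["position"])
def px(p):
    c=np.linalg.inv(d["T"])@np.r_[p,1];u=d["camera_matrix"]@c[:3];return u[:2]/u[2]
for z in(.009,.022):
  for y in(-.04,.04): print(z,y,px(s["position"]+R@np.array([0,y,z])))
b=blob(d["img"],tuple(int(v) for v in px(np.array([.5844,-.3,.034]))),70,95);print(b[1:],R.T@(atz(d,b[2][0],.034)-s["position"]))
```

```text
[ 0.5815 -0.2985  0.088 ]
0.009 -0.04 [182.1909 293.2872]
0.009 0.04 [357.9324 293.0795]
0.022 -0.04 [189.013 279.028]
0.022 0.04 [351.2394 278.8314]
(array([  206,   196,   141,   128, 12074], dtype=int32), ((276.7411804199219, 259.96075439453125), (124.76020812988281, 138.0269317626953), 83.14897918701172)) [-0.0053  0.0038  0.054 ]
```

View pics/w2.png

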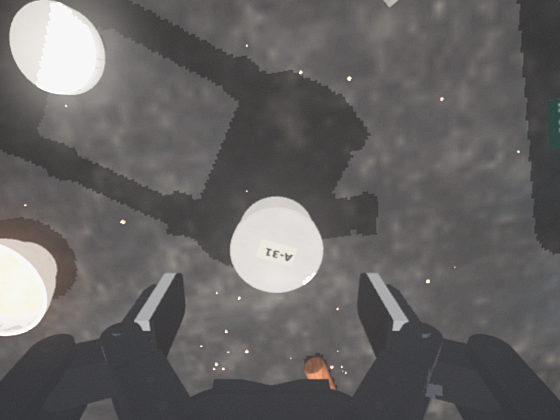

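Wrist view: the lid centre is at about (276,249). The open fingertips at (182,273) and (362,273) sit only about 9 mm ahead of the TCP, so the tip distance of 22 mm applies to closed fingers.

Run:
```python
from h import *
from rig import manip, camrig, get_state
d,w=wrist("w2.npz");s=get_state();R=Rq(s["ee_rot"]);print(s["position"],s["ee_rot"],R.T@(atz(d,(276.3,249),.034)-w["p"]),atz(d,(276.3,249),.034),tri([d,np.load("top0.npz")],[(276.3,249),(413.3,180.1)]))
```

```text
[ 0.5831 -0.2995  0.0907] [-0.0029  0.7595  0.6505 -0.0009] [0.0018 0.0033 0.054 ] [ 0.5848 -0.2971  0.034 ] (array([ 0.5847, -0.306 ,  0.0158]), [np.float64(0.0013097501429575609), np.float64(0.0013097501429574152)])
```

Call:
pendant --pt "0.001 0 0.025 0" --pt "0 0 0.02 0" --pt "0 0 0.016 0" --pt "0 0 0 0" --pt "0 0 0 0" --jaw 0.08

```text
clock: 2.62
position: [0.5854, -0.3, 0.0333]
ee_rot: [0.001, 0.759, 0.651, 0.0]
contact_force: [-0.2, 0.6, 0.1]
width: 0.0802
gripper_force: 0.0
```

Call:
pendant --pt "0 0 0 0" --pt "0 0 0 0"

```text
clock: 2.78
position: [0.5862, -0.3004, 0.0346]
ee_rot: [0.002, 0.759, 0.651, 0.001]
contact_force: [0.1, -0.6, -0.3]
width: 0.0803
gripper_force: 0.0
```

Call:
pendant --pt "0 0 0.002 0" --pt "0 0 0 0" --pt "0 0 0 0" --pt "0 0 0 0" --pt "0 0 0 0" --jaw 0.04 --grip_force 30

```text
clock: 3.2
position: [0.5852, -0.2998, 0.0313]
ee_rot: [0.001, 0.759, 0.651, 0.0]
contact_force: [-0.9, 0.6, 6.5]
width: 0.0536
gripper_force: 32.1
```

Call:
pendant --pt "0 0 0 0" --pt "0 0 0 0" --pt "0 0 0 0"

```text
clock: 3.45
position: [0.5852, -0.2998, 0.0314]
ee_rot: [0.001, 0.759, 0.651, 0.0]
contact_force: [-0.8, 1.1, 6.5]
width: 0.0544
gripper_force: 32.1
```

Call:
pendant --pt "0 0 -0.02 0" --pt "0 0 -0.035 0" --pt "0 0 -0.035 0" --pt "0 0 -0.02 0" --pt "0 0 0 0"

```text
clock: 3.87
position: [0.5876, -0.3012, 0.1459]
ee_rot: [0.005, 0.759, 0.651, 0.001]
contact_force: [0.6, -0.1, 0.4]
width: 0.0541
gripper_force: 32.0
```

Call:
pendant --pt "0.02 -0.004 0 0" --pt "0.038 -0.0074 0 0" --pt "0.038 -0.0074 0 0" --pt "0.038 -0.0074 0 0" --pt "0.038 -0.0074 0 0"

```text
clock: 4.28
position: [0.5765, -0.1228, 0.1389]
ee_rot: [-0.001, 0.759, 0.651, -0.001]
contact_force: [0.1, 0.5, 0.9]
width: 0.0543
gripper_force: 32.0
```

Call:
pendant --pt "0.038 -0.0074 0 0" --pt "0.038 -0.0074 0 0" --pt "0.038 -0.0074 0 0" --pt "0.038 -0.0074 0 0" --pt "0.038 -0.0074 0 0"

```text
clock: 4.7
position: [0.5686, 0.0708, 0.139]
ee_rot: [-0.001, 0.759, 0.651, -0.001]
contact_force: [1.2, 0.1, -1.3]
width: 0.0539
gripper_force: 32.0
```

Call:
pendant --pt "0.038 -0.0074 0 0" --pt "0.038 -0.0074 0 0" --pt "0.03 -0.006 0 0" --pt "0.015 -0.003 0 0" --pt "0 0 0 0"

```text
clock: 5.12
position: [0.5635, 0.1958, 0.1389]
ee_rot: [-0.001, 0.757, 0.653, -0.0]
contact_force: [0.1, 0.1, -0.7]
width: 0.0541
gripper_force: 32.0
```

Call:
pendant --pt "0 0 0 0" --pt "0 0 0 0" --pt "0 0 0 0" --pt "0 0 0 0"

```text
clock: 5.45
position: [0.5647, 0.1909, 0.14]
ee_rot: [0.0, 0.759, 0.651, -0.0]
contact_force: [-0.5, 0.8, -1.3]
width: 0.054
gripper_force: 32.0
```

Run:
```python
from h import *
from rig import manip, camrig, get_state
s=get_state();d=camrig.get_image("wrist");cv2.imwrite("pics/w3.png",d["img"][:,:,::-1])
np.savez("w3.npz",img=d["img"],camera_matrix=d["camera_matrix"],he=d["hand_eye"],p=s["position"],q=s["ee_rot"])
print(s["clock"],s["position"],s["ee_rot"])
```

```text
5.45 [0.5647 0.1909 0.14  ] [ 0.      0.7593  0.6508 -0.0004]
```

View pics/w3.png

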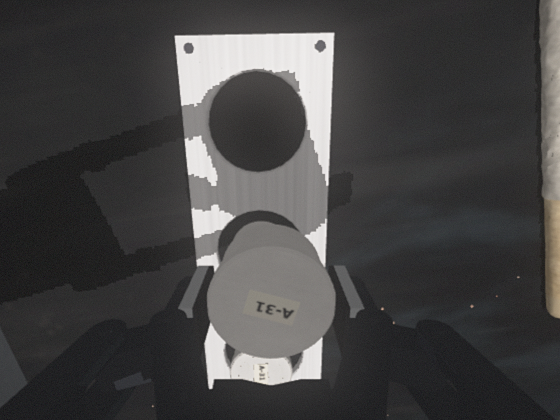

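Wrist view: hole_0 is at about (257.5,120), with x 209 to 306 and y 69 to 171. The held tin's lid spans x 207 to 336 with its lower edge at y ≈ 358, centre about (271.5,302), and it is level.

Run:
```python
from h import *
d,w=wrist("w3.npz");t=np.load("top0.npz");s=np.load("scene0.npz")
b=blob(d["img"],(257,120),58,50,True);print(b)
h=np.array(b[2][0])
print(atz(d,h,.008),atz(d,(257.5,120),.008),tri([d,t],[h,(163.06,192.06)]),tri([d,t,s],[h,(163.06,192.06),(159.4,248.9)]))
R=Rq(w["q"])
# project lid circle: fit tin axis offset in tool
def px(p):
    c=np.linalg.inv(w["he"])@np.r_[p,1];u=d["camera_matrix"]@c[:3];return u[:2]/u[2]
for dx in(-.004,0,.004):
    P=np.array([px([dx+.0275*np.cos(a),.0275*np.sin(a),-.0026]) for a in np.linspace(0,6.28,60)])
    print(dx,P.min(0),P.max(0))
P=np.array([0.5639,.2578,0]);print("delta tool",R.T@(P-w["p"]))
```

```text
(array([259.3548, 145.429 ]), array([239, 127,  40,  37, 606], dtype=int32), ((259.4737854003906, 145.165283203125), (37.103912353515625, 41.24070739746094), 104.8372802734375))
[0.5646 0.2446 0.008 ] [0.5662 0.263  0.008 ] (array([0.5636, 0.2487, 0.038 ]), [np.float64(0.002752952162337553), np.float64(0.002752952162337341)]) (array([0.5642, 0.254 , 0.0091]), [np.float64(0.009262369515915159), np.float64(0.0026177777617342325), np.float64(0.006851873106456697)])
-0.004 [205.195  257.3351] [334.7781 368.1046]
0 [204.5846 248.1286] [335.345  360.9178]
0.004 [203.9629 238.7428] [335.9222 353.6077]
delta tool [ 0.0661 -0.011   0.14  ]
```

Call:
pendant --pt "0.033 -0.005 0.01 0" --pt "0.033 -0.005 0.02 0" --pt "0 0 0.02 0" --pt "0 0 0.015 0" --pt "0 0 0 0"

```text
clock: 5.92
position: [0.5625, 0.258, 0.0719]
ee_rot: [-0.001, 0.759, 0.651, -0.003]
contact_force: [0.4, -1.2, -0.6]
width: 0.0542
gripper_force: 32.0
```

Call:
pendant --pt "0 0 0 0" --pt "0 0 0 0" --pt "0 0 0 0" --pt "0 0 0 0" --pt "0 0 0 0"

```text
clock: 6.33
position: [0.5654, 0.2587, 0.0764]
ee_rot: [0.0, 0.759, 0.651, 0.001]
contact_force: [-0.8, 0.2, -0.2]
width: 0.0543
gripper_force: 32.0
```

Run:
```python
from h import *
from rig import manip, camrig, get_state
s=get_state();d=camrig.get_image("wrist");t=camrig.get_image("top")
np.savez("w4.npz",img=d["img"],camera_matrix=d["camera_matrix"],he=d["hand_eye"],p=s["position"],q=s["ee_rot"])
print(s["clock"],s["position"],s["ee_rot"])
d,w=wrist("w4.npz")
im=d["img"][:,:,::-1].copy();im=cv2.convertScaleAbs(im,alpha=1.5,beta=20)
def px(p):
    c=np.linalg.inv(d["T"])@np.r_[p,1];u=d["camera_matrix"]@c[:3];return u[:2]/u[2]
R=Rq(w["q"])
an=np.linspace(0,6.28,200)
for dx,dy,col in[(0,0,(0,255,0)),(-.004,-.0,(0,0,255))]:
  for z in(.008,):
    c=np.array([.565,.2595,z])+R@np.array([dx,dy,0])
    P=np.array([px(c+.0375*np.array([np.cos(a),np.sin(a),0])) for a in an]);cv2.polylines(im,[P.astype(np.int32)],True,col,1)
for z in(-.0026,.0314):
    P=np.array([px(w["p"]+R@np.array([.0015+.0275*np.cos(a),.0275*np.sin(a),z])) for a in an]);cv2.polylines(im,[P.astype(np.int32)],True,(255,100,0),1)
cv2.imwrite("pics/w4.png",im)
```

```text
6.3333 [0.5654 0.2587 0.0764] [0.0004 0.7589 0.6512 0.0009]
```

View pics/w4.png

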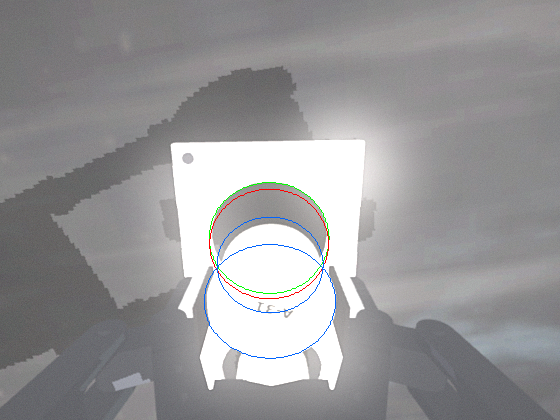

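The drawn hole circle at (0.565, 0.2595) matches the visible rim, and the held tin is centred over it within about 1–2 mm. Lowering now.

Call:
pendant --pt "0 0 0.012 0" --pt "0 0 0.012 0" --pt "0 0 0.008 0" --pt "0 0 0.004 0" --pt "0 0 0 0"

```text
clock: 6.85
position: [0.5641, 0.2587, 0.0383]
ee_rot: [-0.0, 0.759, 0.651, -0.001]
contact_force: [0.2, 0.8, -0.2]
width: 0.0541
gripper_force: 32.0
```

Call:
pendant --pt "0 0 0 0" --pt "0 0 0.003 0" --pt "0 0 0.003 0" --pt "0 0 0 0" --pt "0 0 0 0"

```text
clock: 7.27
position: [0.5647, 0.2589, 0.0333]
ee_rot: [0.0, 0.759, 0.651, -0.0]
contact_force: [0.2, -0.3, -0.9]
width: 0.0539
gripper_force: 32.0
```

Call:
pendant --pt "0 0 0 0" --pt "0 0 0 0" --pt "0 0 0 0"

```text
clock: 7.52
position: [0.5649, 0.259, 0.0334]
ee_rot: [0.0, 0.759, 0.651, 0.0]
contact_force: [-0.8, 0.3, -0.1]
width: 0.0538
gripper_force: 32.0
```

Tin still about 2 mm up; ease down until touch.

Call:
pendant --pt "0 0 0.001 0" --pt "0 0 0.001 0" --pt "0 0 0 0" --pt "0 0 0 0"

```text
clock: 7.85
position: [0.5649, 0.259, 0.0314]
ee_rot: [0.0, 0.759, 0.651, 0.0]
contact_force: [-0.8, 0.3, 0.2]
width: 0.0542
gripper_force: 32.2
```

Call:
pendant --pt "0 0 0.0005 0" --pt "0 0 0 0" --pt "0 0 0 0"

```text
clock: 8.1
position: [0.5649, 0.259, 0.0314]
ee_rot: [0.0, 0.759, 0.651, 0.0]
contact_force: [-0.8, -0.8, 6.4]
width: 0.0538
gripper_force: 32.5
```

Touched down (6 N). Release partly, then rise and look.

Call:
pendant --pt "0 0 0 0" --pt "0 0 0 0" --pt "0 0 0 0" --pt "0 0 0 0" --jaw 0.076

```text
clock: 8.43
position: [0.5646, 0.2589, 0.0304]
ee_rot: [-0.0, 0.759, 0.651, -0.0]
contact_force: [0.5, 0.7, 0.1]
width: 0.0757
gripper_force: 0.0
```

Call:
pendant --pt "0 0 -0.01 0" --pt "0 0 -0.02 0" --pt "0 0 -0.03 0" --pt "0 0 -0.035 0" --pt "0 0 -0.035 0"

```text
clock: 8.85
position: [0.5643, 0.2588, 0.1623]
ee_rot: [-0.0, 0.759, 0.651, -0.001]
contact_force: [0.4, 0.6, 0.4]
width: 0.0761
gripper_force: 0.0
```

Call:
pendant --pt "-0.03 0 -0.02 0" --pt "-0.035 0 0 0" --pt "-0.035 0 0 0" --pt "-0.035 0 0 0" --pt "0 0 0 0"

```text
clock: 9.27
position: [0.543, 0.1202, 0.1817]
ee_rot: [0.001, 0.76, 0.65, -0.002]
contact_force: [-0.8, 0.5, -0.5]
width: 0.0757
gripper_force: 0.0
```

Call:
pendant --pt "0 0 0 0" --pt "0 0 0 0" --pt "0 0 0 0" --pt "0 0 0 0" --pt "0 0 0 0"

```text
clock: 9.68
position: [0.5444, 0.1265, 0.1807]
ee_rot: [-0.0, 0.758, 0.652, 0.0]
contact_force: [-0.4, -0.7, 0.5]
width: 0.0758
gripper_force: 0.0
```

Run:
```python
from h import *
from rig import manip, camrig, get_state
s=get_state();d=camrig.get_image("wrist");t=camrig.get_image("scene")
print(s["clock"],s["position"])
cv2.imwrite("pics/w5.png",np.vstack([cv2.resize(d["img"][:250,:,::-1],(560,250)),cv2.resize(t["img"][190:290,100:300,::-1],(560,280))]))
```

```text
9.6833 [0.5444 0.1265 0.1807]
```

View pics/w5.png

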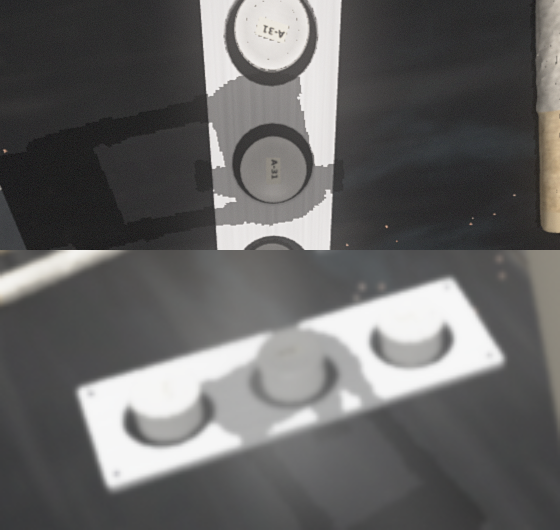

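The picture shows all three tins standing upright in their holes: the placed one at (272,33) in the wrist view and at the left, (167,405), in the scene crop, with a dark gap showing round it. The gripper is clear.

```bash
python3 -c "
from rig import manip, camrig, get_state
print(manip.sign_off())"
```

```text
the job is handed in; nothing more can be done
None
```

The tin left out on the bench now stands upright on the bench inside hole_0, and the job was handed in at about 9.7 s with the gripper clear; the other two tins are still in their holes, and the gripper was never near the bowl, disc or ring.

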